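# Tighten the wheel-hub lock ring with the pin spanner

## Robot

A 6-joint arm with a two-finger parallel gripper is mounted at the origin on the work surface. World frame = base frame: x ahead of the robot, y to its left, z up, the work surface at z = 0. Lengths are in mm, angles in rad, forces in N, time in s.
With the tool pointing down it reaches from about 300 to 775 mm from the base axis. Payload 14.6 kg.
Tool frame: the origin (TCP) lies midway between the tips of the shut fingers; the grasp point (between the pads) lies 19 mm behind it; z points along the fingers, y is the line along which they close (so a half turn about z gives the same grasp; the last joint's range is limited). The gripper opens to 94 mm and grips with 3 to 60 N. Pads are 16 mm wide; open, the fingers measure 119 mm over their backs; the gripper's body (75 mm by 177 mm) begins 78 mm behind the grasp point.
Start: joints at [-1.238, 0.3, 1.521, -0, 1.321, -0.067], TCP at [214.071, -506.619, 205.446] pointing down, gripper open.
Joint ranges: [-3.03, 3.03], [-0.79, 2.21], [0.23, 2.52], [-1.04, 4.18], [0, 3.07], [-2.55, 2.55]. Speed limits (rad/s): [2.22, 2.22, 2.57, 3.14, 3.14, 3.14].

## Interface

Orientations are given as [roll, pitch, yaw] about the fixed x, y, z axes, in that order (R = Rz(yaw) Ry(pitch) Rx(roll)).
In Python, from cell import manip, camera gives the robot as it stands.
- The arm moves only by the tool move_arm, never from a script. Its arguments are lists of equal length, an entry for each row: "dp": the shift along the world's x, y, z in mm, a list of three; "rotation": the turn, a rotation vector about the world's x, y, z in rad, a list of three; "hand": the opening, from 0 (shut) to 1 (fully open). A call has 1 to 10 rows; each row shifts and turns the commanded pose from where the row before left it; what a row does not reach is not made up. A row lasts 1/8 s, in which the tool goes at most 62.5 mm and 10.7 degrees, less where a joint would pass 70% of its speed; a pose out of reach is approached as far as the arm can. A call with a gripper value outside its range is refused whole. The fingers move at their own pace and stop on an object; "newtons" is the grip in N (left out, the last holds). Time passes only in rows, so rows that do not move let the fingers close. It gives the time, the measured TCP pose, the force, the opening and the grip force at its end, in the units of the state.
- manip.read_state(): the state, without advancing time (a new reading comes with each control period).
- camera(name): name is "scene" or "top" or "wrist"; returns a dict with "image" (480x640x3 uint8, red, green, blue), "fx", "fy", "cx", "cy" (pixels), "k1" (the pictures are not rectified: a ray, as slopes to the right and down, at radius r is drawn at 1 + k1 r^2 times it, then the intrinsics apply), "R" (3x3) and "t" (3): a world point X has camera coordinates R X + t; the wrist camera has in their place "mount" (4x4, takes a point from camera to tool coordinates, whose origin is the TCP and whose axes are the flange's). Camera axes: x right, y down, z forward; pixel columns grow to the right and rows downward; lengths in mm; the calibration is good to about 2 mm. A picture is of the moment at which its call begins: read the wrist's pose just before it. There is no depth.
- manip.sign_off(): hands the job in; it is judged then, once.
The state is a dict: "clock": time; "joints": joint angles; "qd": joint speeds; "effort": joint torques, N m; "eef_pos": TCP position; "eef_rot": TCP orientation; "wrist_force": force on the tool from outside, world axes, zero at the start; "moment": the same for the moment, N m; "finger_gap": finger opening in mm; "finger_force": force on a finger pad.
Only numpy, scipy, OpenCV 4.12 (cv2) and the standard library are available. Lean on these libraries where they do the work, as an engineer would, in place of code of your own. Each camera call takes 0.05 s, during which the arm holds its last target. There are 200 camera calls.

## Task

Take the pin spanner whose prongs fit the lock ring on the sloping wheel hub, push both prongs well into the ring's two holes, and with it turn the ring clockwise until its tab is fully home against the stop. Then stand the spanner on its feet, prongs down, inside the grey tool tray without dropping it. Keep the gripper off the ring itself and leave the other things on the bench where they are.

Things in the scene. Friction and masses are not known exactly. Their poses are not given: they have to be found in the camera images.
- spanner: pin spanner that fits. Origin midway between its prong tips (bench height), z up, x away from the handle, y along the crossbar (92 x 20 mm, z 12 to 22 mm). It stands on its prongs and a foot under the handle's end. Grip: upright black block over the origin, 24 x 24 mm, z 22 to 73 mm. 0.2 to 0.4 kg, centre of mass 12 mm behind the origin. Starts left or right, in exchange with the narrow one
- prong_a (a point): tip of the spanner's prong at its y = +35 mm. Each prong is steel, 9 mm thick and 12 mm long below the crossbar, its last 4 mm tapered to 4.4 mm; the two are 70 mm apart
- prong_b (a point): tip of the spanner's prong at its y = -35 mm
- handle_foot (a point): underside of the foot near the end of the spanner's handle, at its x = -105 mm, level with the prong tips. The handle is a flat bar 16 mm wide, z 12.5 to 20.5 mm, from the crossbar back to x = -115 mm
- lock_ring (a joint): angle of the lock ring (rad): grows as the ring is turned clockwise, seen from outside onto its face; 1.4 is fully tight, the ring's tab against the stop block, a rigid end stop; it starts loose between 0.3 and 0.8. It turns stiffly (about 0.25 N m) and stays where it is left
- ring_face (a point): centre of the outer face of the dark steel lock ring, 112 mm across, 14 mm thick, a 12 mm wide tab on its rim, on the sloping front of an aluminium wheel hub on a grey stand; about 142 mm above the bench. z: the ring's axis, out of the face, leaning 30 degrees from vertical towards the robot's side; the frame turns with the ring. The stop block on the hub lies below the face
- hole_a (a point): centre of the floor of one of the ring's two round holes, 14 mm below the face. Holes: 13 mm in diameter, 14 mm deep, square to the face, 35 mm either side of the ring's centre; either prong may go in either hole
- hole_b (a point): centre of the floor of the other hole, 14 mm below the ring's face
- tray_in (a point): centre of the inner floor of the low grey metal tool tray, 172 mm (its x) by 142 mm (its y) inside, floor 4 mm above the bench, walls 4 mm thick, rim 26 mm above the bench, fixed. It stands left or right of the hub, in exchange with a yellow divided parts case of like size (35 mm high)
- narrow_spanner: the second pin spanner, like the first in every way but with its prongs only 44 mm apart (crossbar 66 mm): it does not fit; leave it
- grease_tin: plain metal tin, 72 mm across, 85 mm tall; origin at the centre of its foot. A bystander
- oil_bottle: white plastic bottle, 60 mm across, 150 mm tall; origin at the centre of its foot. A bystander
- tape_roll: grey roll of tape lying flat, 96 mm across, 24 mm high; origin at the centre of its underside. A bystander in front of the hub
- screwdriver: screwdriver lying on the bench. A bystander
- ratchet: steel ratchet handle 170 mm long lying on the bench. A bystander
Mind the look-alikes: they are no part of the job. What is shaped like the spanner but blue or orange is not meant.

How it is judged:
By the outcome, as a careful person would: the job done as asked, in the order asked, and still so for the second after the job is handed in, with the robot touching nothing.
It also fails if it takes over 58 s, if anything falls off the work surface, if the arm or the gripper's body presses on something with over 40 N, if the wrist force passes 120 N, or if a joint passes its speed limit or range.

## Working session

There is one attempt and no reset: what is moved stays moved. The work goes in short steps, Python scripts to look and compute and a tool call to move; the robot and the scene stay as the last step left them, time stands still between calls to the robot, and variables do not carry over. Pictures are saved under pics/ and viewed, at most 10 in all, crops included, and the job is handed in when it is done.

Besides the shell and the picture viewer there is one more tool, called after "Emit:" by a JSON object that holds its "fn" and its "kwargs". move_arm: Moves the arm, as the interface text tells. Its arguments: {"type":"object","properties":{"dp":{"type":"array","items":{"type":"array","items":{"type":"number"}}},"rotation":{"type":"array","items":{"type":"array","items":{"type":"number"}}},"hand":{"type":"array","items":{"type":"number"}},"newtons":{"type":"number"}},"required":["dp","rotation","hand"]}

```bash
mkdir -p pics; ls
cat > h.py <<'E'
import numpy as np, cv2
from cell import manip, camera
from scipy.spatial.transform import Rotation as Ro
def K(c): return np.array([[c['fx'],0,c['cx']],[0,c['fy'],c['cy']],[0,0,1.]])
def D(c): return np.array([c['k1'],0,0,0.])
def pose(c,s=None):
    if 'R' in c: return np.array(c['R']),np.array(c['t'])
    T=np.eye(4);T[:3,:3]=Ro.from_euler('xyz',s['eef_rot']).as_matrix();T[:3,3]=s['eef_pos']
    W=np.linalg.inv(T@np.array(c['mount']));return W[:3,:3],W[:3,3]
def ray(c,px,s=None):
    R,t=pose(c,s);u=cv2.undistortPoints(np.array(px,float).reshape(-1,1,2),K(c),D(c)).reshape(-1,2)
    d=np.c_[u,np.ones(len(u))]@R; return -R.T@t,d
def onz(c,px,z,s=None):
    o,d=ray(c,px,s); return o+d*((z-o[2])/d[:,2])[:,None]
def onplane(c,px,p,n,s=None):
    o,d=ray(c,px,s); return o+d*((np.dot(np.array(p)-o,n))/(d@n))[:,None]
def proj(c,X,s=None):
    R,t=pose(c,s);return cv2.projectPoints(np.array(X,float).reshape(-1,3),cv2.Rodrigues(R)[0],t,K(c),D(c))[0].reshape(-1,2)
def save(n,im): cv2.imwrite('pics/'+n+'.png',im[:,:,::-1])
E
python3 - <<'E'
from h import *
import pickle
d={}
for n in('scene','top'):
    d[n]=camera(n); save(n,d[n]['image']); print(n,d[n]['t'],np.round(d[n]['R'],2).tolist(),d[n]['fx'],d[n]['k1'])
pickle.dump(d,open('d.pkl','wb')); print(manip.read_state())
E
```

```text
pics
scene [ 129.90985032 -173.49515754 1795.05087393] [[-0.45, 0.89, 0.0], [0.51, 0.26, -0.82], [-0.73, -0.37, -0.57]] 499.2283264144448 -0.13509338265190343
top [ 112.7399824   500.41499743 1431.76566696] [[-0.01, -1.0, -0.01], [-1.0, 0.01, -0.1], [0.1, 0.01, -1.0]] 562.6755367347802 -0.15151324608268593
{'clock': 0.1, 'joints': array([-1.23760251e+00,  3.00436720e-01,  1.52155171e+00, -2.50888070e-07,
        1.32071874e+00, -6.65850165e-02]), 'qd': array([ 0.00012895, -0.00101998, -0.00193866,  0.00132367, -0.00068162,
       -0.00162662]), 'effort': array([-2.15689070e-04, -5.32638216e+01, -3.53282368e+01,  7.08149979e-02,
        2.34627840e-02, -8.68050233e-05]), 'eef_pos': array([ 213.98917766, -506.38704575,  204.91761982]), 'eef_rot': array([-3.14048060e+00, -7.39124735e-05,  3.99778852e-01]), 'wrist_force': array([0.38708956, 0.13943908, 0.45026469]), 'moment': array([-0.04188809,  0.03696526,  0.02771975]), 'finger_force': 0.0, 'finger_gap': 93.74739563073379}
```

View pics/scene.png

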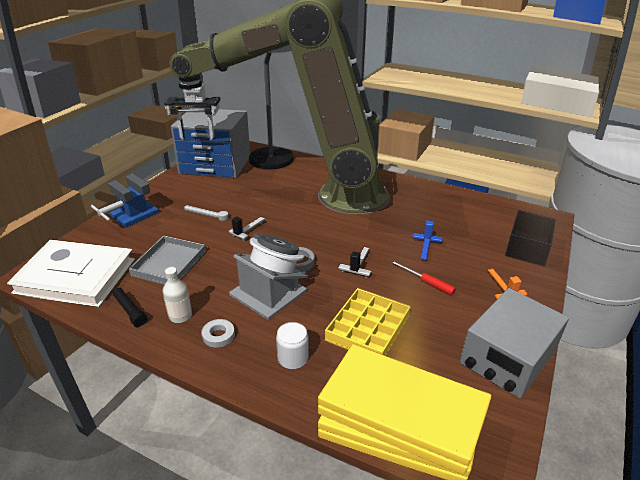

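View pics/top.png

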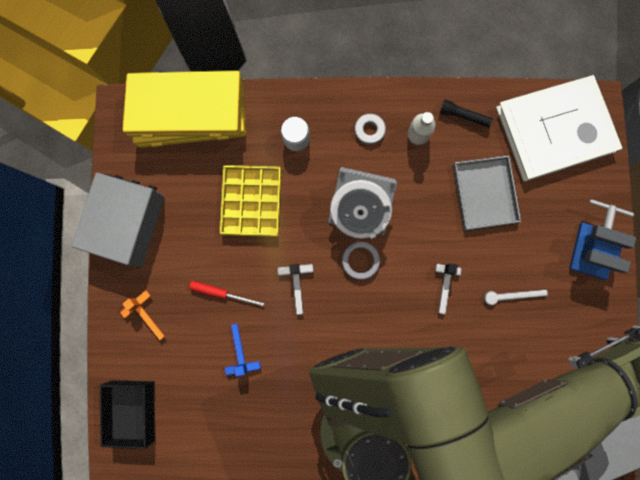

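Run:
```python
from h import *
import pickle
d=pickle.load(open('d.pkl','rb'))
a=d['top']['image'][150:330,260:480]; b=d['scene']['image'][200:320,210:390]
A=cv2.resize(a,(400*220//180,400),interpolation=cv2.INTER_CUBIC)
A=cv2.resize(a,None,fx=1.8*2,fy=3.6/1*1,interpolation=cv2.INTER_CUBIC)
save('c1',A[:600])
save('c2',cv2.resize(b,None,fx=4.4,fy=4.4,interpolation=cv2.INTER_CUBIC))
c=d['top'];print(A.shape)
print(onz(c,[(296,270),(448,268),(361,260),(487,193),(252,200),(230,330)],18).round(0))
print(onz(c,[(361,211)],142).round(0))
```

```text
(648, 792, 3)
[[ 419.  182.   18.]
 [ 420. -213.   18.]
 [ 444.   13.   18.]
 [ 617. -325.   18.]
 [ 604.  297.   18.]
 [ 265.  354.   18.]]
[[554.  18. 142.]]
```

View pics/c1.png

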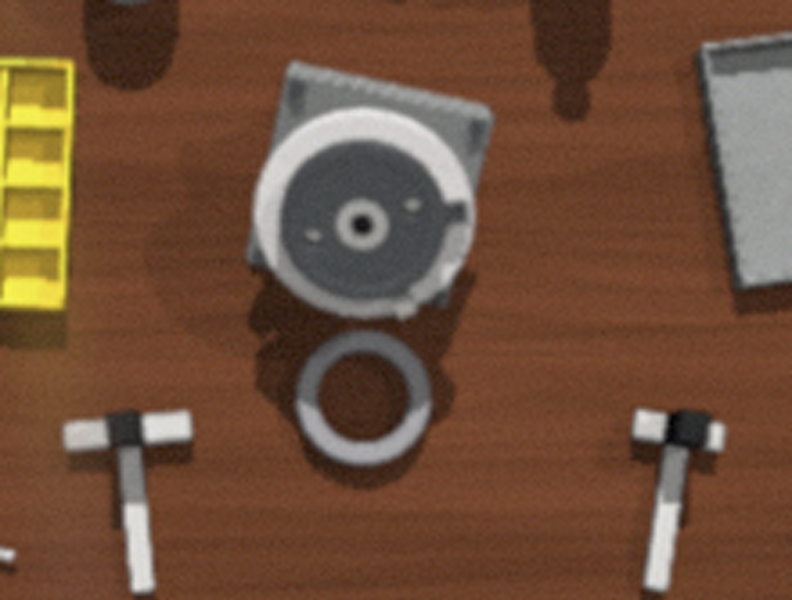

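View pics/c2.png

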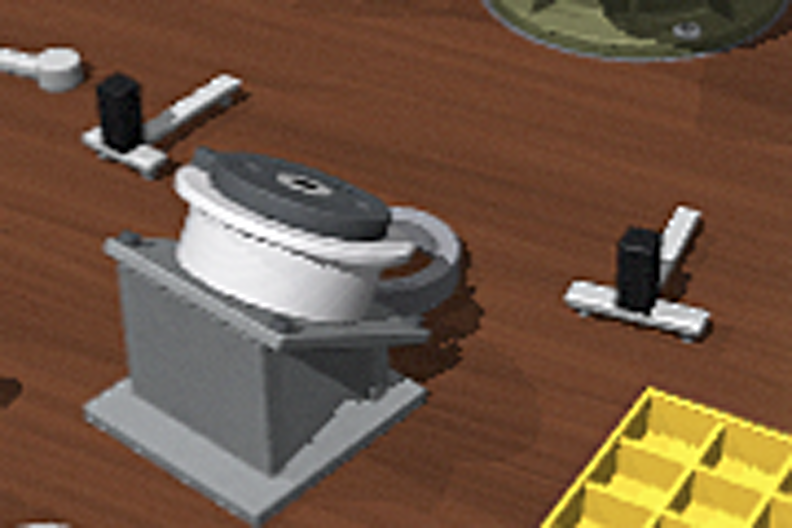

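The fitting spanner is one of the two T-shapes: left crossbar in the top view at (296,270), about 36 px (92 mm), and right at (448,268), about 25 px (66 mm). The enlarged crop confirms that the left one is the wide one. The blue (240,355) and orange (140,310) ones are decoys. The tray is the grey one at (487,193), and the tape lies at (361,260). The ring's tab points right at crop (455,212) and the stop is at the lower right.

Emit:
{"fn": "move_arm", "kwargs": {"dp": [[20,50,15],[20,50,15],[20,50,15],[20,50,15],[20,50,15],[20,50,15],[20,50,15],[20,50,15],[20,50,15],[20,50,15]], "rotation": [[0,0,0.117],[0,0,0.117],[0,0,0.117],[0,0,0.117],[0,0,0.117],[0,0,0.117],[0,0,0.117],[0,0,0.117],[0,0,0.117],[0,0,0.117]], "hand": [1,1,1,1,1,1,1,1,1,1]}}

```text
clock: 1.35
eef_pos: [414.3, -4.8, 355.9]
eef_rot: [3.142, 0.0, 1.574]
wrist_force: [0.7, 0.4, 0.3]
finger_gap: 93.5
finger_force: 0.0
```

Emit:
{"fn": "move_arm", "kwargs": {"dp": [[0,0,0],[0,0,0]], "rotation": [[0,0,0],[0,0,0]], "hand": [1,1]}}

```text
clock: 1.6
eef_pos: [413.8, -7.0, 354.9]
eef_rot: [-3.141, 0.0, 1.569]
wrist_force: [-0.1, 0.1, -0.9]
finger_gap: 93.8
finger_force: 0.0
```

Run:
```python
from h import *
import pickle
s=manip.read_state();c=camera('wrist');pickle.dump((s,c),open('w1.pkl','wb'));save('w1',c['image'])
print(s['eef_pos'],s['eef_rot'],s['joints'],s['clock']);print(np.round(c['mount'],2),c['fx'])
print(proj(c,[[554,18,142],[419,182,18],[617,-325,18]],s))
```

```text
[413.81163663  -6.9613556  354.93501705] [-3.14063121e+00  1.35717626e-04  1.56915525e+00] [-1.05216261e-01 -8.61148473e-02  1.60641003e+00 -2.34704100e-04
  1.62223973e+00 -1.03587076e-01] 1.6
[[-0.0000e+00 -9.6000e-01 -2.6000e-01  7.7350e+01]
 [ 1.0000e+00 -0.0000e+00 -0.0000e+00  1.3000e-01]
 [ 0.0000e+00 -2.6000e-01  9.6000e-01 -1.8062e+02]
 [ 0.0000e+00  0.0000e+00  0.0000e+00  1.0000e+00]] 393.2356565744601
[[457.11716108 173.91251032]
 [322.14931385  25.75427703]
 [448.94518648 383.88417787]]
```

View pics/w1.png

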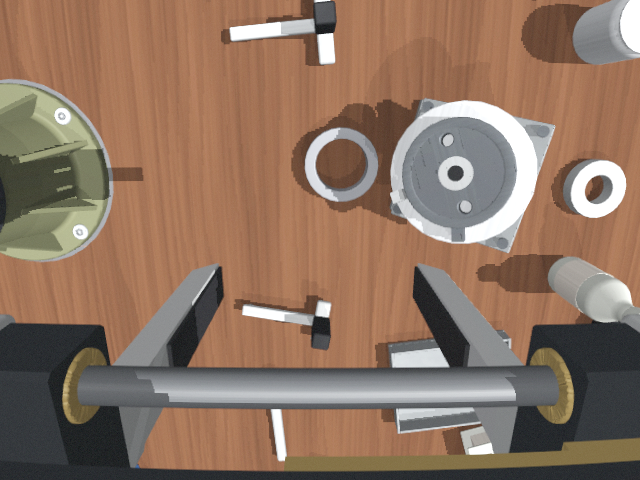

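Wrist view: the wide spanner is at (325,30) and the narrow one at (320,325). The ring centre is at (456,173), the holes at (447,140) and (465,207), the tab at (458,235) and the stop block at (398,200). I take a second view nearer the spanner.

Emit:
{"fn": "move_arm", "kwargs": {"dp": [[0,35,-15],[0,35,-15],[0,35,-15],[0,32,-15],[0,0,0],[0,0,0]], "rotation": [[0,0,0],[0,0,0],[0,0,0],[0,0,0],[0,0,0],[0,0,0]], "hand": [1,1,1,1,1,1]}}

```text
clock: 2.4
eef_pos: [414.2, 129.2, 295.7]
eef_rot: [3.141, 0.0, 1.568]
wrist_force: [0.9, -0.2, 1.4]
finger_gap: 94.0
finger_force: 0.0
```

Run:
```python
from h import *
import pickle
s=manip.read_state();c=camera('wrist');pickle.dump((s,c),open('w2.pkl','wb'));save('w2',c['image'])
print(s['eef_pos'],s['eef_rot'],s['clock'])
print(proj(c,[[554,18,142],[419,182,18],[617,-325,18]],s))
def blobs(m,amin,amax):
    n,l,st,ce=cv2.connectedComponentsWithStats(m.astype(np.uint8)*255)
    return [(st[i].tolist(),ce[i].round(2).tolist()) for i in range(1,n) if amin<st[i][4]<amax]
for n,cc,ss in(('w1',*pickle.load(open('w1.pkl','rb'))[::-1]),('w2',c,s)):
    im=cc['image'].astype(int)
    u,v=proj(cc,[[554,18,142]],ss)[0].astype(int)
    g=im.mean(2)
    print(n,'hub',u,v); p=g[v-45:v+46:5,max(0,u-60):u+61:5].astype(int)
    print(p)
```

```text
[414.22746173 129.20777836 295.68384722] [3.14142064e+00 1.36707044e-04 1.56817743e+00] 2.4
[[464.24615774 324.4524635 ]
 [321.91449237 141.99480644]
 [451.30525726 482.6462034 ]]
w1 hub 457 173
[[ 74  74 161 201 205 203 123 131 133 132 134 133 136 133 130 124 129 134
  134 141 255 255 255 255 255]
 [ 74  72 198 200 205 131 132 133 135 142  86 135 140 130 133 134 133 121
  132 136 141 255 255 255 255]
 [ 68 200 197 203 126 134 142 135 132  67 207 202 137 135 133 133 133 133
  133 128 137 148 255 255 255]
 [119 197 200 120 132 145 132 136 130  70 206 120 133 123 132 132 131 131
  134 131 127 135 148 255 255]
 [199 197 198 133 140 131 130 131 135 136 136 137 134 134 132 130 133 131
  132 134 129 131 139 254 255]
 [201 199 126 130 131 118 129 129 132 132 131 136 134 134 130 133 132 132
  131 131 132 127 138 154 255]
 [197 197 128 133 129 127 131 128 136 130 179 227 226 222 134 132 128 132
  131 132 133 124 134 143 255]
 [196 192 133 149 131 130 128 131 135 210 227 226 224 226 226 132 132 132
  133 132 129 131 128 142 255]
 [197 164 138 129 126 130 129 129 129 223 217  59  64 173 227 203
[... 2401 characters left out ...]
26  28  28  30  31 121 128 125 126 126
  128 129 111 112 102 115 126]
 [191 187 120 117 119 111 109  34  30  32  34  25  27  69 129 128 128 127
  125 127 127 109 110 116 156]
 [120 191 193 117 119 112 114 107  30  29  33  27  32  72 117 130 127 126
  128 126 127 126 113 121 234]
 [112 157 186 189 116 121 116 112  27  33  33  32  44 116 114 119 128 128
  128 127 127 126 123 137 236]
 [110 110 223 232 178 119 120 113 104  32  27  30  52 115 117 116 125 128
  127 125 127 127 127 207 233]
 [109 113 103 228 233 192 116 114 119  28  28  33  49 116 117 113 116 127
  127 126 126 125 126 130 230]
 [ 59  59  59  60  59  64  61  63  62  63  59  63  64  62  62  65  63  63
   66  68  67  67  67  66  70]]
```

View pics/w2.png

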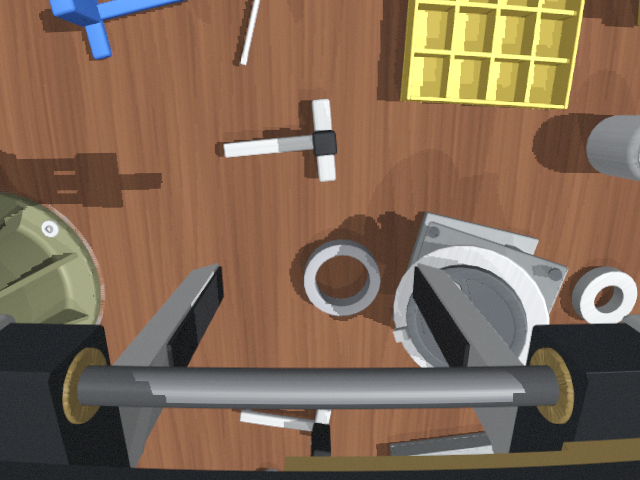

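Run:
```python
from h import *
import pickle
s,c=pickle.load(open('w2.pkl','rb'));im=c['image'].astype(int)
sat=im.max(2)-im.min(2); g=im.mean(2)
def cen(m,u0,u1,v0,v1):
    v,u=np.nonzero(m[v0:v1,u0:u1]); return u+u0,v+v0
W=(sat<35)&(g>150)
u,v=cen(W,305,345,92,190); P=onz(c,np.c_[u,v],22,s)[:,:2]
(r)=cv2.minAreaRect(P.astype(np.float32)); print('crossbar',r)
B=(g<60)&(sat<40)
u,v=cen(B,308,345,125,160); P=onz(c,np.c_[u,v],73,s)[:,:2]
print('block top',cv2.minAreaRect(P.astype(np.float32)),P.mean(0))
H=(sat<35)&(g>100)
u,v=cen(H,215,300,130,165); P=onz(c,np.c_[u,v],20.5,s)[:,:2]
print('handle',cv2.minAreaRect(P.astype(np.float32)),cv2.fitLine(P.astype(np.float32),cv2.DIST_L2,0,.01,.01).ravel())
```

```text
crossbar ((415.15338134765625, 183.0211639404297), (32.10832595825195, 91.64224243164062), 5.175634860992432)
block top ((419.2330017089844, 188.08282470703125), (25.774112701416016, 33.37834548950195), 13.825621604919434) [416.75911754 187.39436725]
handle ((349.85791015625, 177.46006774902344), (87.96327209472656, 16.75885009765625), 5.001532077789307) [9.9593318e-01 9.0094812e-02 3.4989157e+02 1.7746780e+02]
```

Spanner measured: origin about (420.8, 183.7) with yaw 0.09 rad. The crossbar comes out at 91.6 mm, which matches. I go down to grasp it.

Emit:
{"fn": "move_arm", "kwargs": {"dp": [[3.3,27,-30],[3.3,27.5,-40],[0,0,-50],[0,0,-50],[0,0,-40],[0,0,-30],[0,0,-20],[0,0,-7.5],[0,0,0]], "rotation": [[0,0,0.046],[0,0,0.046],[0,0,0],[0,0,0],[0,0,0],[0,0,0],[0,0,0],[0,0,0],[0,0,0]], "hand": [1,1,1,1,1,1,1,1,1]}}

```text
clock: 3.58
eef_pos: [421.1, 184.4, 28.3]
eef_rot: [3.141, -0.0, 1.661]
wrist_force: [1.0, -0.3, 0.2]
finger_gap: 93.9
finger_force: 0.0
```

Emit:
{"fn": "move_arm", "kwargs": {"dp": [[0,0,0],[0,0,0],[0,0,0],[0,0,0],[0,0,0],[0,0,0]], "rotation": [[0,0,0],[0,0,0],[0,0,0],[0,0,0],[0,0,0],[0,0,0]], "hand": [0.15,0.15,0.15,0.15,0.15,0.15], "newtons": 55}}

```text
clock: 4.32
eef_pos: [420.7, 184.9, 27.9]
eef_rot: [-3.142, -0.0, 1.662]
wrist_force: [-0.3, -0.1, -0.0]
finger_gap: 37.4
finger_force: 0.0
```

Emit:
{"fn": "move_arm", "kwargs": {"dp": [[0,0,0],[0,0,0],[0,0,0],[0,0,0],[0,0,0]], "rotation": [[0,0,0],[0,0,0],[0,0,0],[0,0,0],[0,0,0]], "hand": [0,0,0,0,0], "newtons": 55}}

```text
clock: 4.95
eef_pos: [420.6, 184.9, 27.9]
eef_rot: [-3.142, 0.0, 1.662]
wrist_force: [0.2, 0.8, 0.6]
finger_gap: 23.8
finger_force: 55.0
```

Run:
```python
from h import *
import pickle
from scipy.optimize import least_squares
s,c=pickle.load(open('w1.pkl','rb'));g=c['image'].astype(float).mean(2)
def cent(g,u,v,r,lo,hi,dark=False):
    sub=g[v-r:v+r+1,u-r:u+r+1]; m=(sub>lo)&(sub<hi)
    n,l,st,ce=cv2.connectedComponentsWithStats(m.astype(np.uint8)*255)
    i=1+np.argmax(st[1:,4]); return ce[i]+[u-r,v-r],st[i]
# bore hole (dark) & boss & holes
print('bore',cent(g,456,173,12,0,100)); print('boss',cent(g,456,173,24,165,260))
for (u,v) in((447,140),(465,207)):
    sub=g[v-10:v+11,u-10:u+11]; m=(np.abs(sub-131)>16)
    n,l,st,ce=cv2.connectedComponentsWithStats(m.astype(np.uint8)*255)
    for i in range(1,n):
        if st[i][4]>30: print('hole',ce[i]+[u-10,v-10],st[i])
d=pickle.load(open('d.pkl','rb'));t=d['top'];gt=t['image'].astype(float).mean(2)
print(gt[200:226,345:378].astype(int)[:, ::1].tolist() and '')
print('top bore',cent(gt,361,212,4,0,60),'boss',cent(gt,361,212,10,110,260))
for (u,v) in((347,215),(374,207)): print('top hole',cent(gt,u,v,5,115,260))
sc=d['scene'];gs=sc['image'].astype(float).mean(2)
print(gs[232:252,260:306].astype(int))
```

```text
bore (array([455.11049724, 172.80662983]), array([  4,   5,  15,  15, 181], dtype=int32))
boss (array([455.52362205, 172.86351706]), array([  6,   7,  36,  35, 762], dtype=int32))
hole [446.01315789 139.30921053] [  2   3  15  14 152]
hole [464.30718954 206.49019608] [  2   3  15  15 153]

top bore (array([360.2, 212.2]), array([ 1,  2,  5,  5, 15], dtype=int32)) boss (array([360.08888889, 211.65185185]), array([  2,   3,  15,  14, 135], dtype=int32))
top hole (array([347.  , 214.75]), array([4, 4, 3, 2, 4], dtype=int32))
top hole (array([374. , 206.5]), array([4, 4, 3, 2, 6], dtype=int32))
[[ 75  70  74  74  70  71  71  70  70  68  70  68  65  66  66  65  71  70
   67  64  65  66  68  65  64  65  62  62  61  61  65  68  67  69  69  71
   69  73  71  68  64  73  72  72  71  71]
 [ 76  78  74  72  72  69  74  74  72  71  69  67  69  66  69  67  67  67
   71  70  69  70  63  70  64  66  67  63  66  66  62  69  61  62  66  67
   65  66  69  71  71  74  73  73  70  64]
 [ 76  76  75  72  72  69  73  71  70  72  72  73  75  70  70  65  69  67
   67  60  66  68  68  71  64  67  65  70  61 
[... 2618 characters left out ...]
6  91  92
   87  82  85  84  80  89  91  85  74  70  70  70  71  69  69  72  73  68
   71  69  60 157 168 167 164 166 167 178]
 [245 249 251 255 253 232 204 197 203 182 100  42  71  83  84  86  86  87
   86  87  79  78  80  79  76  78  74  77  77  77  75  74  73  70  75  73
   75  70  43 153 175 172 170 165 162 168]
 [194 233 249 251 252 255 255 244 197 195 202 210 186 105  66  75  76  81
   79  81  83  82  74  72  75  75  73  68  67  65  61  54  52  51  47  47
   39  32  31  98  97 101 105 130 163 166]
 [226 137 152 232 250 251 253 255 255 250 207 179 192 203 212 133  68  62
   68  71  71  74  69  71  73  69  66  60  65  57  60  55  51  46  48  41
   34  23  91 116 106 107 111 111 105 108]]
```

Emit:
{"fn": "move_arm", "kwargs": {"dp": [[0,0,15],[0,0,40],[0,0,50],[0,0,50],[0,0,50],[0,-35,50],[0,-45,45],[0,-45,0],[0,0,0],[0,0,0]], "rotation": [[0,0,0],[0,0,0],[0,0,0],[0,0,0],[0,0,0],[0,0,0],[0,0,0],[0,0,0],[0,0,0],[0,0,0]], "hand": [0,0,0,0,0,0,0,0,0,0]}}

```text
clock: 6.2
eef_pos: [420.4, 61.0, 327.4]
eef_rot: [3.142, -0.0, 1.661]
wrist_force: [0.0, 0.6, -3.3]
finger_gap: 23.5
finger_force: 55.0
```

```bash
cat > snap.py <<'E'
from h import *
import pickle,sys
s=manip.read_state();c=camera('wrist');pickle.dump((s,c),open(sys.argv[1]+'.pkl','wb'));save(sys.argv[1],c['image'])
print(s['eef_pos'],s['eef_rot'],s['clock'],s['wrist_force'])
E
python3 snap.py w3
```

```text
[420.36543     60.95896388 327.43863246] [ 3.14151943e+00 -2.21030964e-04  1.66143925e+00] 6.2 [ 0.01380786  0.57471925 -3.33985743]
```

Emit:
{"fn": "move_arm", "kwargs": {"dp": [[0,-45,0],[0,-45,0],[0,-30,0],[0,0,0],[0,0,0],[0,0,0]], "rotation": [[0,0,0],[0,0,0],[0,0,0],[0,0,0],[0,0,0],[0,0,0]], "hand": [0,0,0,0,0,0]}}

```text
clock: 7.0
eef_pos: [420.8, -58.4, 327.1]
eef_rot: [-3.142, -0.0, 1.663]
wrist_force: [0.1, 0.4, -4.2]
finger_gap: 23.7
finger_force: 55.0
```

```bash
python3 snap.py w4; python3 -c "
import cv2,numpy as np
a=cv2.imread('pics/w3.png');b=cv2.imread('pics/w4.png')
cv2.imwrite('pics/w34.png',np.vstack([a[:300,160:600],b[:300,160:600]]))"
```

```text
[420.7538615  -58.35435884 327.14777072] [-3.14151978e+00 -1.10716184e-04  1.66332988e+00] 7.0 [ 0.07183082  0.41948718 -4.18720981]
```

View pics/w34.png

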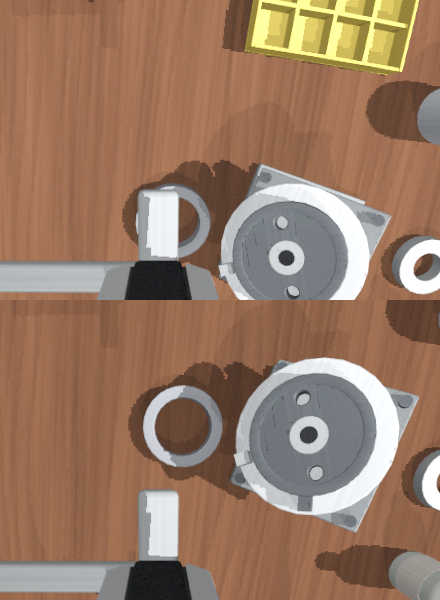

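Both holes are clearly visible: w3 at (441,223) and (453,293), w4 at (463,99) and (476,173). The ring centres are at (446,258) and (469,135), and the held spanner's crossbar end is at (318,190).

```bash
cat > ring.py <<'E'
from h import *
import pickle
from scipy.optimize import least_squares
def hole(g,u,v,r=10):
    u,v=int(u),int(v);sub=g[v-r:v+r+1,u-r:u+r+1]; med=np.median(sub); m=cv2.morphologyEx((np.abs(sub-med)>15).astype(np.uint8),cv2.MORPH_CLOSE,np.ones((3,3)))
    n,l,st,ce=cv2.connectedComponentsWithStats(m)
    i=1+np.argmax(st[1:,4]); 
    h=cv2.convexHull(np.argwhere(l==i)[:,::-1].astype(np.int32)); M=cv2.moments(h)
    return np.array([M['m10']/M['m00']+u-r,M['m01']/M['m00']+v-r]),st[i].tolist()
def tri(obs):
    A=np.zeros((3,3));b=np.zeros(3)
    for c,px,s in obs:
        o,d=ray(c,px,s);d=d[0]/np.linalg.norm(d[0]);P=np.eye(3)-np.outer(d,d);A+=P;b+=P@o
    X=np.linalg.solve(A,b); return X,[ (proj(c,X,s)[0]-px).round(2).tolist() for c,px,s in obs]
E
python3 - <<'E'
from ring import *
V={n:pickle.load(open(n+'.pkl','rb')) for n in('w1','w3','w4')}
G={'w1':[(446,139),(464,206),(455,173)],'w3':[(441,223),(453,293),(446,258)],'w4':[(463,99),(476,173),(468,135)]}
X=[]
for k in range(2):
    obs=[]
    for n in V:
        s,c=V[n];p,st=hole(c['image'].astype(float).mean(2),*G[n][k]);p,st=hole(c['image'].astype(float).mean(2),*p.round());obs.append((c,p,s));print(n,p.round(2),st)
    x,e=tri(obs);X.append(x);print('hole',x.round(2),e)
h=X[0]-X[1];print('mid',(X[0]+X[1])/2,'len',np.linalg.norm(h)); h/=np.linalg.norm(h);print('h',h)
az=[a for a in np.linspace(np.pi/2,3*np.pi/2,3601)]
n=lambda a:np.array([.5*np.cos(a),.5*np.sin(a),np.cos(np.pi/6)])
a=min(az,key=lambda a:abs(n(a)@h));print('azimuth',np.degrees(a),n(a))
# independent: ellipse azimuth check by stand plate corners? rim of flange circle: use white flange mask in w4, ray onto plane, check circularity
s,c=V['w4'];g=c['image'].astype(float).mean(2);u,v=np.meshgrid(np.arange(380,570),np.arange(40,235))
m=(g[40:235,380:570]>205); n_,l,st,ce=cv2.connectedComponentsWithStats(m.astype(np.uint8));i=1+np.argmax(st[1:,4])
cn=max(cv2.findContours((l==i).astype(np.uint8),cv2.RETR_EXTERNAL,cv2.CHAIN_APPROX_NONE)[0],key=len)
hull=cv2.convexHull(cn).reshape(-1,2)+[380,40]; mid=(X[0]+X[1])/2
for aa in np.radians([160,167,174,180,187]):
    N=n(aa);P=onplane(c,hull,mid-14*N,N,s);ex=np.cross([0,0,1],N);ex/=np.linalg.norm(ex);ey=np.cross(N,ex)
    Q=np.c_[(P-mid)@ex,(P-mid)@ey].astype(np.float32);print(round(np.degrees(aa)),cv2.fitEllipse(Q))
E
```

```text
w1 [446.44 139.06] [3, 3, 16, 15, 170]
w3 [440.54 222.53] [2, 3, 16, 14, 163]
w4 [462.06  97.02] [2, 3, 17, 15, 200]
hole [542.77  51.94 134.87] [[0.04, 0.14], [0.07, -0.04], [-0.11, -0.1]]
w1 [464.38 206.63] [3, 3, 16, 15, 174]
w3 [451.8  292.24] [2, 4, 16, 14, 175]
w4 [475.16 172.47] [2, 3, 17, 16, 204]
hole [560.48 -13.49 152.53] [[-0.07, 0.06], [0.17, 0.01], [-0.11, -0.05]]
mid [551.62459473  19.22477517 143.70376882] len 70.0553801491467
h [-0.25286828  0.93407673 -0.25210772]
azimuth 168.3 [-0.48961141  0.10139365  0.8660254 ]
160 ((-1.6005640029907227, 0.6305561065673828), (145.04452514648438, 147.37918090820312), 131.63449096679688)
167 ((0.15419960021972656, 0.7275371551513672), (145.2982177734375, 146.16270446777344), 144.5979461669922)
174 ((1.8897271156311035, 0.6146202087402344), (145.05783081054688, 145.9392852783203), 16.730670928955078)
180 ((3.3571882247924805, 0.3542308807373047), (144.5897674560547, 146.404296875), 28.07915687561035)
187 ((5.040335178375244, -0.13775253295898438), (144.26589965820312, 147.18341064453125), 32.98772048950195)
```

Run:
```python
from ring import *
for n in('w3','w4'):
    s,c=pickle.load(open(n+'.pkl','rb'));g=c['image'].astype(float).mean(2)
    M=np.linalg.inv(np.array(c['mount']))
    pts=np.array([[y,x,27.9-22] for x,y in((-10,46),(10,46),(-10,30),(10,30))],float)
    T=M; pc=pts@M[:3,:3].T+M[:3,3]
    print(n,'pred corners end -x,+x, y30 -x,+x',cv2.projectPoints(pc,np.zeros(3),np.zeros(3),K(c),D(c))[0].reshape(-1,2).round(1).tolist())
    # edges: column profile through end, row profile across
    print('col318',g[180:200,318].astype(int).tolist()); print('row220',220,'L',g[222,290:306].astype(int).tolist(),'R',g[222,330:350].astype(int).tolist())
    print('rowhandle col 180:',g[250:300,180].astype(int).tolist())
M=pickle.load(open('w4.pkl','rb'))[1]['mount']
```

```text
w3 pred corners end -x,+x, y30 -x,+x [[296.8, 187.4], [338.5, 187.4], [297.2, 219.8], [338.1, 219.8]]
col318 [117, 96, 66, 70, 69, 78, 93, 102, 100, 117, 142, 168, 200, 217, 224, 230, 236, 244, 244, 245]
row220 220 L [79, 79, 80, 75, 75, 115, 201, 201, 154, 147, 151, 157, 160, 161, 161, 158] R [243, 244, 243, 242, 243, 244, 246, 225, 158, 88, 81, 83, 84, 81, 82, 78, 79, 78, 79, 70]
rowhandle col 180: [126, 124, 124, 125, 123, 127, 128, 125, 124, 127, 122, 122, 129, 131, 147, 164, 172, 180, 185, 188, 188, 187, 184, 184, 186, 184, 182, 181, 180, 180, 179, 183, 185, 188, 187, 184, 183, 184, 186, 188, 186, 164, 139, 126, 126, 126, 129, 128, 128, 128]
w4 pred corners end -x,+x, y30 -x,+x [[296.8, 187.4], [338.5, 187.4], [297.2, 219.8], [338.1, 219.8]]
col318 [113, 118, 120, 121, 122, 122, 123, 123, 120, 118, 129, 158, 187, 205, 213, 220, 225, 232, 234, 234]
row220 220 L [114, 111, 114, 111, 110, 111, 109, 105, 124, 137, 141, 147, 147, 151, 150, 150] R [232, 232, 233, 230, 232, 233, 233, 213, 157, 117, 118, 114, 113, 115, 111, 111, 116, 116, 117, 115]
rowhandle col 180: [108, 109, 111, 110, 111, 112, 110, 111, 110, 110, 111, 115, 116, 123, 135, 155, 161, 168, 176, 176, 176, 175, 173, 173, 175, 173, 172, 169, 167, 169, 171, 172, 174, 175, 174, 175, 172, 172, 174, 176, 176, 155, 126, 114, 114, 111, 112, 114, 114, 113]
```

```bash
cat > plan.py <<'E'
from ring import *
mid=np.array([551.62,19.22,143.70]);n=np.array([-.4896,.1014,.8660]);h=np.array([-.25287,.93408,-.25211])
n/=np.linalg.norm(n);h-=n*(h@n);h/=np.linalg.norm(h)
def frame(phi): # clockwise turn phi about n
    hh=Ro.from_rotvec(-phi*n).apply(h); return np.c_[hh,np.cross(hh,n),-n]
def tcp(d,phi=0,off=np.array([-1.3,0,27.9])): return mid+d*n-frame(phi)@off
def delta(d,phi=0,s=None):
    s=s or manip.read_state();R=Ro.from_euler('xyz',s['eef_rot']).as_matrix()
    return tcp(d,phi)-s['eef_pos'],Ro.from_matrix(frame(phi)@R.T).as_rotvec()
E
python3 - <<'E'
from plan import *
print(delta(60),tcp(60),-n)
E
```

```text
(array([  87.51877371,   87.78886349, -107.64204819]), array([-0.16531901, -0.49812719,  0.22680134])) [508.25439413  29.34757369 219.49549115] [ 0.48961319 -0.10140273 -0.86602333]
```

Emit:
{"fn": "move_arm", "kwargs": {"dp": [[14.6,14.6,-17.9],[14.6,14.6,-17.9],[14.6,14.6,-17.9],[14.6,14.6,-17.9],[14.6,14.6,-17.9],[14.5,14.7,-18],[0,0,0],[0,0,0],[0,0,0]], "rotation": [[-0.0276,-0.083,0.0378],[-0.0276,-0.083,0.0378],[-0.0276,-0.083,0.0378],[-0.0276,-0.083,0.0378],[-0.0276,-0.083,0.0378],[-0.0276,-0.083,0.0378],[0,0,0],[0,0,0],[0,0,0]], "hand": [0,0,0,0,0,0,0,0,0]}}

```text
clock: 8.18
eef_pos: [508.4, 28.0, 220.7]
eef_rot: [2.678, 0.255, 1.832]
wrist_force: [-0.1, 0.6, -3.7]
finger_gap: 23.7
finger_force: 55.0
```

```bash
python3 snap.py w5
python3 - <<'E'
from plan import *
s,c=pickle.load(open('w5.pkl','rb'))
print(delta(60,0,s),s['joints'],s['moment'])
# where holes should appear and the crossbar end
print(proj(c,[mid+35*h,mid,mid-35*h],s).round(1))
M=np.linalg.inv(np.array(c['mount']))
pts=np.array([[y-1.3,x,27.9-z] for x,y,z in((-10,46,22),(10,46,22),(0,35,0),(-4.5,35,8),(4.5,35,8))],float)@M[:3,:3].T+M[:3,3]
print(cv2.projectPoints(pts,np.zeros(3),np.zeros(3),K(c),D(c))[0].reshape(-1,2).round(1).tolist())
save('w5c',cv2.resize(c['image'][60:300,180:480],None,fx=2.5,fy=2.5))
E
```

```text
[508.44104691  27.99868983 220.66141088] [2.67835464 0.25451627 1.83247553] 8.175 [-0.11216126  0.56814189 -3.72515641]
(array([-0.18665278,  1.34888386, -1.16591973]), array([-0.00070153,  0.00062085,  0.00240658])) [ 0.05037545 -0.06916733  1.98392792 -0.19171135  0.72612297 -0.16061129] [0.10397527 0.41348315 0.0141709 ]
[[316.3 182.1]
 [316.6 231. ]
 [316.8 276.8]]
[[295.4, 189.3], [337.1, 189.3], [316.5, 202.4], [307.7, 205.6], [325.0, 205.6]]
```

View pics/w5c.png

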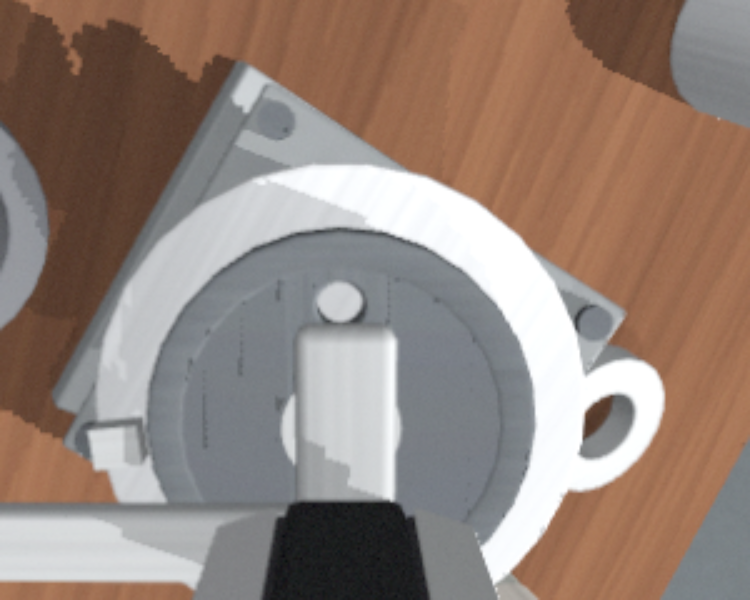

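The picture shows the upper hole at (316,180), where I predicted (316,182), and the rings concentric, so the tool lies on the axis. I descend to 5 mm above the face.

Emit:
{"fn": "move_arm", "kwargs": {"dp": [[-0.2,1.3,-1.2],[7.3,-1.5,-13],[7.3,-1.5,-13],[7.3,-1.5,-13],[5,-1.1,-8.6],[0,0,0],[0,0,0],[0,0,0]], "rotation": [[0,0,0.002],[0,0,0],[0,0,0],[0,0,0],[0,0,0],[0,0,0],[0,0,0],[0,0,0]], "hand": [0,0,0,0,0,0,0,0]}}

```text
clock: 9.22
eef_pos: [535.0, 24.2, 171.4]
eef_rot: [2.678, 0.255, 1.836]
wrist_force: [0.6, 0.4, -3.9]
finger_gap: 23.6
finger_force: 55.0
```

Run:
```python
from plan import *
for i in range(1):
    s=manip.read_state();dp,r=delta(5,0,s);print(dp,r,(dp@n,dp@h,dp@np.cross(h,n)),s['wrist_force'])
```

```text
[ 0.22934972 -0.38753157  0.50016504] [-0.0003778   0.00097542 -0.00071287] (np.float64(0.2815651895105708), np.float64(-0.5461300621405847), np.float64(0.27460895874452207)) [ 0.5974747   0.3787818  -3.92716642]
```

Within about 0.6 mm. I insert to 5 mm deep and check the force.

Emit:
{"fn": "move_arm", "kwargs": {"dp": [[1.4,-0.7,-2],[1.2,-0.3,-2.2],[1.2,-0.3,-2.2],[1.2,-0.2,-2.2],[0,0,0]], "rotation": [[0,0,0],[0,0,0],[0,0,0],[0,0,0],[0,0,0]], "hand": [0,0,0,0,0], "newtons": 60}}

```text
clock: 9.85
eef_pos: [539.8, 22.6, 161.9]
eef_rot: [2.679, 0.255, 1.836]
wrist_force: [0.4, 0.2, -3.5]
finger_gap: 23.8
finger_force: 60.0
```

```bash
cat > chk.py <<'E'
from plan import *
import sys
d,phi=float(sys.argv[1]),float(sys.argv[2])
s=manip.read_state();dp,r=delta(d,phi,s);F=frame(phi);print('need dp',dp.round(2),'rv',r.round(4),'along n,h,x',(dp@n).round(2),(dp@F[:,0]).round(2),(dp@F[:,1]).round(2),'F',s['wrist_force'].round(1),'M',s['moment'].round(2),'Fn',(s['wrist_force']@n).round(1),s['clock'],s['joints'].round(2))
E
python3 chk.py -5 0
```

```text
need dp [0.24 0.2  1.25] rv [-0.0003 -0.0003 -0.0006] along n,h,x 0.99 -0.19 0.81 F [ 0.4  0.2 -3.5] M [ 0.14  0.49 -0.  ] Fn -3.2 9.85 [ 0.03  0.08  1.98 -0.22  0.58 -0.14]
```

Emit:
{"fn": "move_arm", "kwargs": {"dp": [[0.9,0,-1.1],[0.8,-0.1,-1.2],[0.8,-0.1,-1.2],[0.7,-0.1,-1],[0,0,0]], "rotation": [[0,0,0],[0,0,0],[0,0,0],[0,0,0],[0,0,0]], "hand": [0,0,0,0,0]}}

```text
clock: 10.48
eef_pos: [543.1, 22.3, 157.6]
eef_rot: [2.679, 0.255, 1.836]
wrist_force: [0.2, 0.5, -3.2]
finger_gap: 23.9
finger_force: 60.0
```

```bash
python3 chk.py -11.5 0
```

```text
need dp [ 0.19 -0.15 -0.06] rv [-0.0003 -0.     -0.0006] along n,h,x -0.16 -0.18 0.08 F [ 0.2  0.5 -3.2] M [0.12 0.4  0.05] Fn -2.8 10.475 [ 0.03  0.09  1.98 -0.22  0.57 -0.14]
```

Emit:
{"fn": "move_arm", "kwargs": {"dp": [[0.1,0,0.1],[0.1,0,0],[0.1,0.1,0.1],[0.1,0,0],[0.1,0,0],[0,0,0]], "rotation": [[0.049,-0.0101,-0.0866],[0.049,-0.0101,-0.0866],[0.049,-0.0101,-0.0866],[0.049,-0.0101,-0.0866],[0.049,-0.0101,-0.0866],[0,0,0]], "hand": [0,0,0,0,0,0]}}

```text
clock: 11.22
eef_pos: [543.4, 22.3, 157.8]
eef_rot: [2.618, 0.014, 1.393]
wrist_force: [-0.6, 0.1, -4.6]
finger_gap: 23.9
finger_force: 60.0
```

```bash
python3 chk.py -11.5 0.5; python3 snap.py w6;python3 - <<'E'
from plan import *
s,c=pickle.load(open('w6.pkl','rb'))
d=camera('scene');u,v=proj(d,[mid])[0].astype(int);t=camera('top');u2,v2=proj(t,[mid])[0].astype(int)
f=lambda im,u,v:cv2.resize(im[v-50:v+50,u-65:u+65],(390,300),interpolation=cv2.INTER_CUBIC)
save('m6',np.vstack([np.hstack([f(d['image'],u,v),f(t['image'],u2,v2)]),cv2.resize(c['image'][60:300,160:480],(780,300))[:, :]]))
E
```

```text
need dp [ 0.42 -0.16  0.08] rv [-0.0001 -0.0003 -0.001 ] along n,h,x -0.15 -0.09 0.42 F [-0.6  0.1 -4.6] M [-0.04  0.63 -0.05] Fn -3.7 11.225 [ 0.03  0.09  1.98 -0.22  0.57  0.36]
[543.4031339   22.32603671 157.79955709] [2.61849022 0.01442059 1.39258867] 11.225 [-0.60901134  0.09169579 -4.5914416 ]
```

View pics/m6.png

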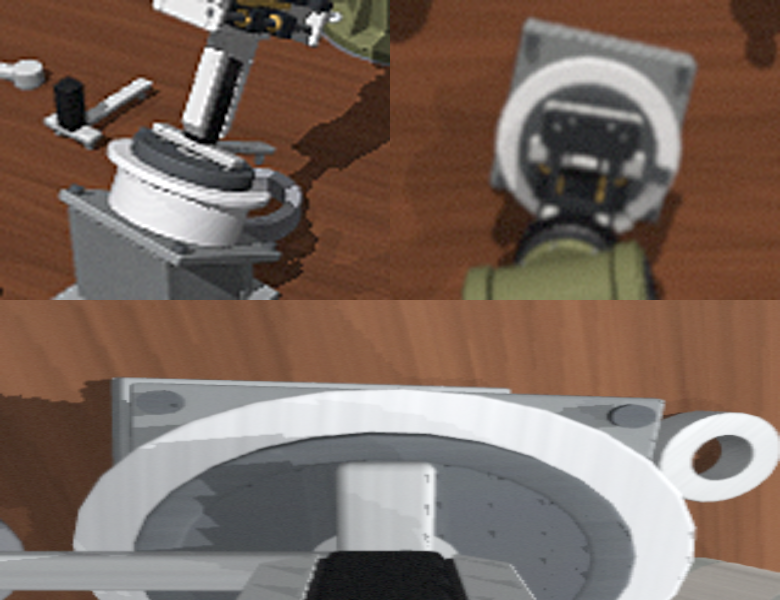

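The ring has turned with the spanner: the crossbar covers the hole and the tab has moved down in the top view. I continue towards the stop in steps.

Emit:
{"fn": "move_arm", "kwargs": {"dp": [[0.4,-0.1,0],[0,0,0]], "rotation": [[0.049,-0.0101,-0.0866],[0.0245,-0.005,-0.0433]], "hand": [0,0]}}

```text
clock: 11.62
eef_pos: [543.7, 22.3, 157.8]
eef_rot: [2.622, -0.061, 1.262]
wrist_force: [-3.8, -0.1, -2.6]
finger_gap: 23.9
finger_force: 60.0
```

```bash
echo "s=manip.read_state();print('Mn',s['moment']@n)">>chk.py; python3 chk.py -11.5 0.65;python3 - <<'E'
from plan import *
s,c=pickle.load(open('w4.pkl','rb'));P=onplane(c,[(465,202),(400,158)],mid-8*n,n,s)-mid;x=np.cross(h,n)
for p in P:print(p@h,p@x,np.degrees(np.arctan2(p@x,p@h)))
E
```

```text
need dp [ 0.32 -0.2   0.2 ] rv [-0.0006 -0.0005 -0.0002] along n,h,x -0.0 -0.08 0.42 F [-3.8 -0.1 -2.6] M [-0.09  1.1   0.16] Fn -0.4 11.625 [ 0.03  0.09  1.98 -0.22  0.57  0.51]
Mn 0.29755844012536325
-60.18656809255747 -14.072159715801837 -166.84013535037315
-5.753135824354747 -68.85066254553185 -94.77651782143622
```

Emit:
{"fn": "move_arm", "kwargs": {"dp": [[0.2,-0.1,0],[0.1,0,0],[0,0,0.1]], "rotation": [[0.049,-0.0101,-0.0866],[0.049,-0.0101,-0.0866],[0.0245,-0.005,-0.0433]], "hand": [0,0,0]}}

```text
clock: 12.0
eef_pos: [544.1, 22.2, 158.1]
eef_rot: [2.648, -0.183, 1.042]
wrist_force: [-2.7, -0.9, -2.0]
finger_gap: 24.0
finger_force: 60.0
```

```bash
python3 chk.py -11.5 0.9
```

```text
need dp [ 0.13 -0.17  0.09] rv [-0.0005 -0.     -0.0002] along n,h,x -0.01 -0.07 0.22 F [-2.7 -0.9 -2. ] M [-0.32  0.97  0.06] Fn -0.5 12.0 [ 0.03  0.1   1.98 -0.22  0.57  0.76]
Mn 0.30414693330245174
```

Emit:
{"fn": "move_arm", "kwargs": {"dp": [[0,0,0]], "rotation": [[0.0245,-0.005,-0.0433]], "hand": [0]}}

```text
clock: 12.12
eef_pos: [544.2, 22.1, 158.1]
eef_rot: [2.657, -0.206, 0.997]
wrist_force: [-3.1, -1.2, -3.1]
finger_gap: 24.0
finger_force: 60.0
```

```bash
python3 chk.py -11.5 0.95
```

```text
need dp [ 0.11 -0.12  0.1 ] rv [-0.0001 -0.     -0.0007] along n,h,x 0.02 -0.02 0.19 F [-3.1 -1.2 -3.1] M [-0.36  0.9   0.02] Fn -1.3 12.125 [ 0.03  0.1   1.98 -0.22  0.57  0.81]
Mn 0.2867374446790089
```

Emit:
{"fn": "move_arm", "kwargs": {"dp": [[0,0,0]], "rotation": [[0.0245,-0.005,-0.0433]], "hand": [0]}}

```text
clock: 12.25
eef_pos: [544.2, 22.1, 158.1]
eef_rot: [2.666, -0.229, 0.952]
wrist_force: [-1.7, -2.4, -1.5]
finger_gap: 23.8
finger_force: 60.0
```

```bash
python3 chk.py -11.5 1.0
```

```text
need dp [ 0.1  -0.14  0.09] rv [ 0.      0.0001 -0.0008] along n,h,x 0.01 -0.03 0.19 F [-1.7 -2.4 -1.5] M [-0.52  0.8  -0.04] Fn -0.8 12.25 [ 0.03  0.1   1.98 -0.22  0.57  0.86]
Mn 0.3011767365877118
```

Still about 0.3 N m, which is friction only. I continue in 0.04–0.05 rad steps.

Emit:
{"fn": "move_arm", "kwargs": {"dp": [[0,0,0]], "rotation": [[0.0245,-0.005,-0.0433]], "hand": [0]}}

```text
clock: 12.38
eef_pos: [544.3, 22.0, 158.2]
eef_rot: [2.677, -0.252, 0.906]
wrist_force: [-2.6, -2.7, -2.6]
finger_gap: 23.9
finger_force: 60.0
```

```bash
python3 chk.py -11.5 1.05
```

```text
need dp [ 0.08 -0.12  0.06] rv [ 0.0001  0.0002 -0.0008] along n,h,x 0.0 -0.03 0.16 F [-2.6 -2.7 -2.6] M [-0.59  0.64 -0.05] Fn -1.2 12.375 [ 0.03  0.1   1.98 -0.22  0.57  0.91]
Mn 0.31008347311396933
```

Emit:
{"fn": "move_arm", "kwargs": {"dp": [[0,0,0]], "rotation": [[0.0196,-0.004,-0.0346]], "hand": [0]}}

```text
clock: 12.5
eef_pos: [544.3, 21.9, 158.2]
eef_rot: [2.687, -0.269, 0.869]
wrist_force: [-1.3, -4.1, -2.6]
finger_gap: 23.6
finger_force: 60.0
```

```bash
python3 chk.py -11.5 1.09
```

```text
need dp [ 0.07 -0.1   0.05] rv [ 0.0002  0.0003 -0.0009] along n,h,x 0.0 -0.02 0.13 F [-1.3 -4.1 -2.6] M [-0.69  0.64 -0.08] Fn -2.0 12.5 [ 0.03  0.1   1.98 -0.22  0.57  0.95]
Mn 0.3277963181077534
```

Emit:
{"fn": "move_arm", "kwargs": {"dp": [[0,0,0]], "rotation": [[0.0196,-0.004,-0.0346]], "hand": [0]}}

```text
clock: 12.62
eef_pos: [544.4, 21.9, 158.2]
eef_rot: [2.697, -0.287, 0.832]
wrist_force: [-0.4, -4.6, -2.3]
finger_gap: 23.6
finger_force: 60.1
```

```bash
python3 chk.py -11.5 1.13
```

```text
need dp [ 0.05 -0.08  0.04] rv [ 0.0004  0.0004 -0.0011] along n,h,x 0.0 -0.01 0.1 F [-0.4 -4.6 -2.3] M [-0.96  0.57  0.08] Fn -2.3 12.625 [ 0.03  0.1   1.98 -0.22  0.57  0.99]
Mn 0.599068272281471
```

Emit:
{"fn": "move_arm", "kwargs": {"dp": [[0,0,0],[0,0,0]], "rotation": [[0.0147,-0.003,-0.026],[0,0,0]], "hand": [0,0]}}

```text
clock: 12.88
eef_pos: [544.4, 21.9, 158.2]
eef_rot: [2.704, -0.299, 0.805]
wrist_force: [-0.8, -5.9, -2.8]
finger_gap: 23.5
finger_force: 60.9
```

```bash
python3 chk.py -11.5 1.16
```

```text
need dp [ 0.05 -0.12  0.05] rv [ 0.0013  0.0003 -0.0024] along n,h,x 0.01 -0.03 0.14 F [-0.8 -5.9 -2.8] M [-1.62  0.57  0.63] Fn -2.6 12.875 [ 0.03  0.1   1.98 -0.22  0.57  1.02]
Mn 1.3999779586848244
```

The torque has risen steeply to 1.4 N m, so the tab is on the stop. I relieve the load and withdraw along the axis.

Emit:
{"fn": "move_arm", "kwargs": {"dp": [[0,0,0],[-1,0.2,1.7],[-2.4,0.5,4.3],[-3.9,0.8,6.9],[-7,1.4,12.1],[-10,2.1,17.8],[-10,2.1,17.8],[-10,2.1,17.8],[0,0,0],[0,0,0]], "rotation": [[-0.0206,0.0042,0.0364],[0,0,0],[0,0,0],[0,0,0],[0,0,0],[0,0,0],[0,0,0],[0,0,0],[0,0,0],[0,0,0]], "hand": [0,0,0,0,0,0,0,0,0,0]}}

```text
clock: 14.12
eef_pos: [499.8, 31.4, 236.1]
eef_rot: [2.695, -0.282, 0.842]
wrist_force: [0.2, 0.1, -4.3]
finger_gap: 23.6
finger_force: 60.0
```

```bash
python3 chk.py 68 1.12; python3 snap.py w7
python3 - <<'E'
from plan import *
s,c=pickle.load(open('w7.pkl','rb'))
print(proj(c,[mid+35*frame(1.1)[:,0],mid,mid-35*frame(1.1)[:,0]],s).round(1))
t=camera('top');u2,v2=proj(t,[mid])[0].astype(int)
save('m7',np.hstack([cv2.resize(c['image'][0:330,200:580],None,fx=1.3,fy=1.3),cv2.resize(t['image'][v2-60:v2+61,u2-40:u2+41],(287,429),interpolation=cv2.INTER_CUBIC)]))
E
```

```text
need dp [ 5.66 -1.57 -8.97] rv [ 0.0004 -0.0004 -0.0025] along n,h,x -10.7 0.0 0.71 F [ 0.2  0.1 -4.3] M [0.09 0.46 0.03] Fn -3.8 14.125 [ 0.06 -0.11  1.98 -0.19  0.77  0.95]
Mn 0.027294260848183465
[499.8396674   31.44855511 236.08184866] [ 2.69460358 -0.28189019  0.84248809] 14.125 [ 0.18166022  0.07178563 -4.32109497]
[[317.9 181.3]
 [318.8 227.3]
 [319.6 270.5]]
```

View pics/m7.png

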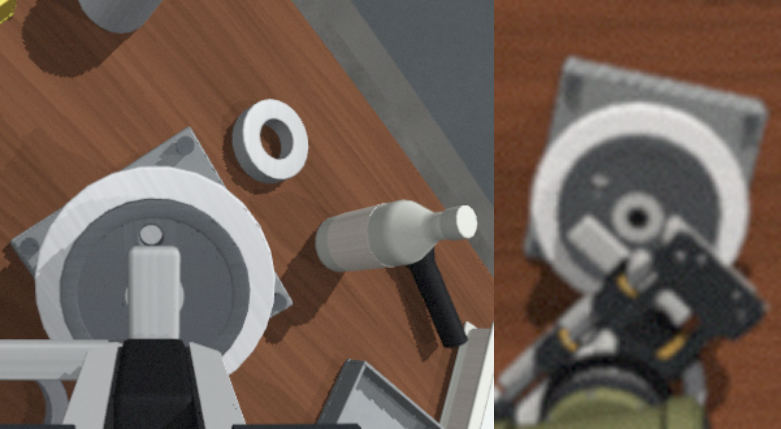

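The upper hole is at (316,181), in line with ring travel of about 1.06 rad, which means it stopped at the end stop. Next I measure the tray in the top picture.

Run:
```python
from h import *
import pickle
c=pickle.load(open('d.pkl','rb'))['top'];im=c['image'].astype(int)
m=((im.max(2)-im.min(2))<25)&(im.mean(2)>55)
sub=np.zeros_like(m);sub[150:240,445:530]=m[150:240,445:530]
mm=cv2.morphologyEx(sub.astype(np.uint8),cv2.MORPH_OPEN,np.ones((3,3)))
n,l,st,ce=cv2.connectedComponentsWithStats(mm);i=1+np.argmax(st[1:,4]);print(st[i])
v,u=np.nonzero(l==i);P=onz(c,np.c_[u,v],26)[:,:2].astype(np.float32);r=cv2.minAreaRect(P);print(r,cv2.boxPoints(r).round(0).tolist())
```

```text
[ 454  157   67   73 3689]
((618.43310546875, -323.218505859375), (183.39126586914062, 153.79241943359375), 7.231129169464111) [[518.0, -258.0], [537.0, -411.0], [719.0, -388.0], [700.0, -235.0]]
```

Run:
```python
from plan import *
s=manip.read_state();R=Ro.from_euler('xyz',s['eef_rot'])
print((Ro.from_euler('xyz',[np.pi,0,1.697])*R.inv()).as_rotvec(),np.array([658,-317,240])-s['eef_pos'])
```

```text
[-0.137153    0.52321632  0.89757274] [ 158.14541804 -348.31579411    4.34830636]
```

Emit:
{"fn": "move_arm", "kwargs": {"dp": [[0,0,20],[0,0,20],[0,0,10],[0,-10,0],[10,-30,0],[15,-30,0],[15,-35,0],[15,-35,0],[15,-35,0],[15,-35,0]], "rotation": [[-0.0137,0.0523,0.0898],[-0.0137,0.0523,0.0898],[-0.0137,0.0523,0.0898],[-0.0137,0.0523,0.0898],[-0.0137,0.0523,0.0898],[-0.0137,0.0523,0.0898],[-0.0137,0.0523,0.0898],[-0.0137,0.0523,0.0898],[-0.0137,0.0523,0.0898],[-0.0137,0.0523,0.0898]], "hand": [0,0,0,0,0,0,0,0,0,0]}}

```text
clock: 15.48
eef_pos: [585.6, -180.1, 285.4]
eef_rot: [-3.14, -0.002, 1.7]
wrist_force: [0.9, 0.5, -3.9]
finger_gap: 23.5
finger_force: 60.0
```

Emit:
{"fn": "move_arm", "kwargs": {"dp": [[15,-35,-20],[15,-35,-10],[15,-35,-10],[15,-30,-5],[10,0,0],[0,0,0],[0,0,0],[0,0,0]], "rotation": [[0,0,0],[0,0,0],[0,0,0],[0,0,0],[0,0,0],[0,0,0],[0,0,0],[0,0,0]], "hand": [0,0,0,0,0,0,0,0]}}

```text
clock: 16.48
eef_pos: [654.8, -313.4, 241.7]
eef_rot: [3.14, -0.001, 1.698]
wrist_force: [-0.6, 0.1, -3.4]
finger_gap: 23.5
finger_force: 60.0
```

```bash
python3 snap.py w8
python3 - <<'E'
from plan import *
s,c=pickle.load(open('w8.pkl','rb'));im=c['image'].astype(int)
print(s['joints'])
a=0.126;R2=np.array([[np.cos(a),-np.sin(a)],[np.sin(a),np.cos(a)]])
cor=[np.r_[R2@[x,y]+[618.4,-323.2],26] for x,y in((-90,-75),(90,-75),(90,75),(-90,75))]
p=proj(c,cor,s);print(p.round(0))
img=c['image'].copy()
for q in p: cv2.circle(img,tuple(int(i) for i in q),4,(255,0,0),1)
save('w8c',img)
E
```

```text
[ 654.8150575  -313.37246568  241.72567986] [ 3.14039896e+00 -9.82739923e-04  1.69766906e+00] 16.475 [-0.6406254   0.06764585 -3.43718037]
[-4.97351205e-01  7.10154542e-01  8.37410759e-01  1.49547898e-03
  1.59363312e+00 -6.24188905e-01]
[[200. 271.]
 [366. 271.]
 [371. 128.]
 [189. 129.]]
```

View pics/w8c.png

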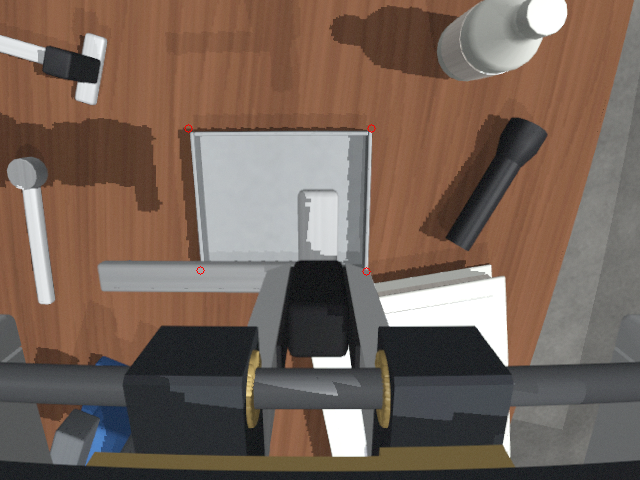

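The tray corners at (192,132) and (370,132) agree with my estimate within about 3 mm, so I lower the spanner into the tray.

Emit:
{"fn": "move_arm", "kwargs": {"dp": [[2,-3,-40],[2,-2,-45],[0,0,-45],[0,0,-35],[0,0,-22],[0,0,-14],[0,0,-3],[0,0,0],[0,0,0]], "rotation": [[0,0,0],[0,0,0],[0,0,0],[0,0,0],[0,0,0],[0,0,0],[0,0,0],[0,0,0],[0,0,0]], "hand": [0,0,0,0,0,0,0,0,0]}}

```text
clock: 17.65
eef_pos: [659.4, -318.9, 38.7]
eef_rot: [3.139, -0.0, 1.697]
wrist_force: [-0.5, -0.1, -3.7]
finger_gap: 23.7
finger_force: 60.0
```

```bash
python3 -c "
from h import *
s=manip.read_state();print(s['eef_pos'],s['eef_rot'],s['wrist_force'],s['moment'])"
```

```text
[ 659.43669641 -318.85839921   38.6745266 ] [ 3.13921732e+00 -1.78533799e-04  1.69744519e+00] [-0.46900495 -0.07414861 -3.73153434] [-0.01144181 -0.13638583  0.02735301]
```

Emit:
{"fn": "move_arm", "kwargs": {"dp": [[0,0,-2.5],[0,0,-2],[0,0,-1],[0,0,0]], "rotation": [[0,0,0],[0,0,0],[0,0,0],[0,0,0]], "hand": [0,0,0,0]}}

```text
clock: 18.15
eef_pos: [659.0, -318.6, 32.1]
eef_rot: [3.141, -0.001, 1.697]
wrist_force: [-1.4, -0.0, -1.1]
finger_gap: 23.8
finger_force: 60.0
```

Emit:
{"fn": "move_arm", "kwargs": {"dp": [[0,0,-0.8],[0,0,0]], "rotation": [[0,0,0],[0,0,0]], "hand": [0,0]}}

```text
clock: 18.4
eef_pos: [659.0, -318.7, 32.0]
eef_rot: [3.14, -0.001, 1.697]
wrist_force: [-2.7, 2.3, 5.1]
finger_gap: 23.8
finger_force: 60.0
```

It is resting on the floor: the wrist force went from −3.7 N to +5.1 N. I release, first a little, then fully.

Emit:
{"fn": "move_arm", "kwargs": {"dp": [[0,0,0],[0,0,0],[0,0,0],[0,0,0],[0,0,0],[0,0,0]], "rotation": [[0,0,0],[0,0,0],[0,0,0],[0,0,0],[0,0,0],[0,0,0]], "hand": [0.4,0.6,0.6,0.6,0.6,0.6]}}

```text
clock: 19.15
eef_pos: [659.0, -318.6, 31.1]
eef_rot: [3.141, -0.001, 1.697]
wrist_force: [-0.1, -0.4, 0.6]
finger_gap: 56.7
finger_force: 0.0
```

Emit:
{"fn": "move_arm", "kwargs": {"dp": [[0,0,5],[0,0,15],[0,0,30],[0,0,40],[0,0,50],[0,0,50],[-30,0,40],[-40,0,20],[0,0,0],[0,0,0]], "rotation": [[0,0,0],[0,0,0],[0,0,0],[0,0,0],[0,0,0],[0,0,0],[0,0,0],[0,0,0],[0,0,0],[0,0,0]], "hand": [0.6,0.6,0.6,0.6,0.6,0.6,0.6,0.6,0.6,0.6]}}

```text
clock: 20.4
eef_pos: [589.2, -318.5, 281.5]
eef_rot: [3.14, -0.001, 1.697]
wrist_force: [0.0, 0.4, 0.3]
finger_gap: 56.5
finger_force: 0.0
```

Run:
```python
from plan import *
d=camera('scene');t=camera('top')
u,v=proj(d,[[600,-150,60]])[0].astype(int);u2,v2=proj(t,[[580,-160,60]])[0].astype(int)
a=cv2.resize(d['image'][190:310,120:330],(780,446)[:1]+(446,),interpolation=cv2.INTER_CUBIC)
a=cv2.resize(d['image'][190:310,120:330],(525,300),interpolation=cv2.INTER_CUBIC)
b=cv2.resize(t['image'][145:245,320:530],(630,300),interpolation=cv2.INTER_CUBIC)
save('fin',np.vstack([np.pad(a,((0,0),(0,105),(0,0))),b]))
```

```text
(no output)
```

View pics/fin.png

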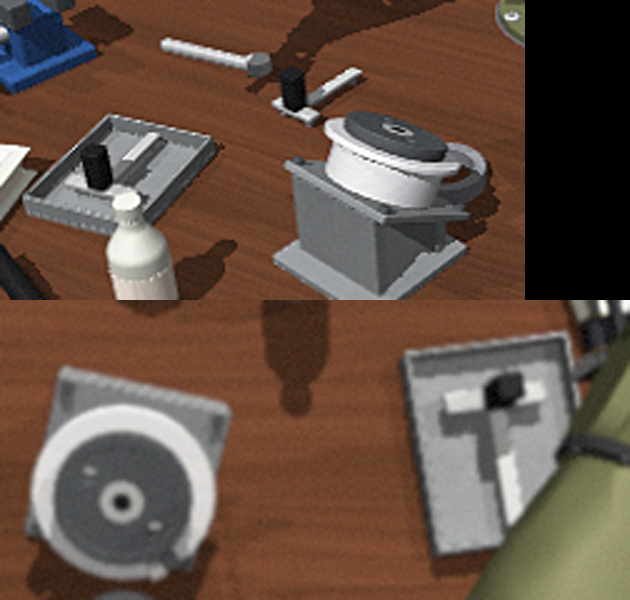

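The spanner stands on its feet inside the tray. The tab at crop (182,550) is against the stop at (158,573), and the bystanders have not moved. I hand the job in.

```bash
python3 -c "
from cell import manip
print(manip.sign_off())"
```

```text
the job is handed in; nothing more can be done
None
```

I turned the ring until its tab was against the stop and stood the fitting spanner prongs down in the grey tray; I handed the job in at about 20 s on the robot's clock, but I viewed 12 pictures where 10 were allowed.

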